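# Snap a vent plug into a battery cover

## Robot

A 6-joint arm with a two-finger parallel gripper is mounted at the origin on the work surface. World frame = base frame: x ahead of the robot, y to its left, z up, the work surface at z = 0. Lengths are in m, angles in rad, forces in N, time in s.
With the tool pointing down it reaches from about 0.25 to 0.85 m from the base axis. Payload 12.5 kg.
Tool frame: the origin (TCP) lies midway between the tips of the shut fingers; the grasp point (between the pads) lies 19 mm behind it (robot.grip_depth is the distance from the TCP to the grasp point, in m); z points along the fingers, y is the line along which they close (so a half turn about z gives the same grasp; the last joint's range is limited). The gripper opens to 93 mm and grips with 3 to 60 N. Pads are 15 mm wide; open, the fingers measure 128 mm over their backs; the gripper's body (75 mm by 188 mm) begins 65 mm behind the grasp point.
Start: joints at [1.163, 0.351, 1.652, -0, 1.139, -0.085], TCP at [0.174, 0.522, 0.219] pointing down, gripper open.
Joint ranges: [-2.75, 2.75], [-0.79, 2.1], [0.01, 2.65], [-1.57, 4.71], [0.07, 3.14], [-2.87, 2.87]. Speed limits (rad/s): [2.22, 2.22, 2.79, 3.14, 3.14, 3.14].

## Interface

Orientations are given as [roll, pitch, yaw] about the fixed x, y, z axes, in that order (R = Rz(yaw) Ry(pitch) Rx(roll)).
In Python, from cell import robot, optics gives the robot as it stands.
- The arm moves only by the shell command python3 -m inch 'ROWS' [FORCE]. ROWS is text: rows parted by semicolons, each of 7 numbers parted by spaces: the shift along the world's x, y, z in cm, then the turn, a rotation vector about the world's x, y, z in rad, then the opening, from 0 (shut) to 1 (fully open). In form: tx ty tz wx wy wz gripper; .... A call has 1 to 12 rows; each row shifts and turns the commanded pose from where the row before left it; what a row does not reach is not made up. A row lasts 1/10 s, in which the tool goes at most 50 mm and 8.59 degrees, less where a joint would pass 70% of its speed; a pose out of reach is approached as far as the arm can. A call with a gripper value outside its range is refused whole. The fingers move at their own pace and stop on an object; FORCE is the grip in N (left out, the last holds). Time passes only in rows, so rows that do not move let the fingers close. It gives the time, the measured TCP pose, the force, the opening and the grip force at its end, in the units of the state.
- robot.get_state(): the state, without advancing time (a new reading comes with each control period).
- optics.get_image(name): name is "side" or "top" or "wrist"; returns a dict with "color" (384x512x3 uint8, red, green, blue), "camera_matrix" (3x3 intrinsics, pixels), "pose" (4x4, takes a point from camera to world coordinates); the wrist camera has in their place "mount" (4x4, takes a point from camera to tool coordinates, whose origin is the TCP and whose axes are the flange's). Camera axes: x right, y down, z forward; pixel columns grow to the right and rows downward; lengths in m; the calibration is good to about 2 mm. A picture is of the moment at which its call begins: read the wrist's pose just before it. There is no depth.
- robot.sign_off(): hands the job in; it is judged then, once.
The state is a dict: "time": time; "joint_pos": joint angles; "joint_vel": joint speeds; "tau": joint torques, N m; "tcp_pos": TCP position; "tcp_rot": TCP orientation; "ft_force": force on the tool from outside, world axes, zero at the start; "wrist_torque": the same for the moment, N m; "grip_width": finger opening in m; "grip_force": force on a finger pad.
Only numpy, scipy, OpenCV 4.12 (cv2) and the standard library are available. Lean on these libraries where they do the work, as an engineer would, in place of code of your own. Each camera call takes 0.05 s, during which the arm holds its last target. There are 200 camera calls.

## Task

Set the grey vent plug with the tapered, grooved skirt, skirt down, in the one open neck of the battery cover and let go of it, still standing proud; then take the hand pusher and with its foot press the plug straight down until it snaps fully home, its flange down on the neck's seal ring, and keep pressing for a second with roughly 16 N, never more than 22 N, and never with the gripper itself. Then stand the pusher upright on its rubber mat again and let go; do not knock the other small things on the table about.

Things in the scene. Friction and masses are not known exactly. Their poses are not given: they have to be found in the camera images.
- plug: The vent plug to fit: loose, grey, round, about 45 g, upright on the table, 57 mm high. Origin: centre of its underside, z up. Skirt 36 mm long: taper from 28 to 40 mm diameter over the lowest 12 mm, bead of 40 mm, groove of 34 mm between heights 14 and 24 mm, then 40 mm. Flange 50 mm diameter from 36 to 41 mm. Grip boss 26 mm diameter from 41 to 57 mm: pick it up by this, from above.
- plug_top (a point): Centre of the flat top of the plug's grip boss, 57 mm above the plug's origin. This is where the pusher presses.
- neck: The open vent neck: fixed white tube on the battery cover, outside 52 mm diameter, 44 mm high, bore about 42 mm (1 mm play round the plug's skirt), floor at 4 mm. Origin: centre of its underside, z up. Four sprung catches stick out into the bore 15 mm below the rim; a plug let go in it rests on them, its origin 23 to 24 mm above the neck's. When home, it is 9 to 12 mm above, depending on the seal.
- neck_rim (a point): Centre of the neck's bare rim, 44 mm above the neck's origin. A black seal ring on the rim stands 1 to 4 mm above it; this differs each time. Pressing the plug in takes 4 to 14 N, with a dip half-way; with its origin about 15 mm above the neck's the catches jump into its groove and pull it down on the seal (push drops to nothing). There it is hard: 7 to 12 N per mm of tool travel.
- cover: The battery cover: fixed white slab 120 x 280 mm (x, y), top 20 mm above the table, in a steel nest 150 x 310 mm. Origin: centre of the underside. Three necks stand on it in a row along its y axis, at -85, 0 and +85 mm; two are already closed with plugs (boss tops 67 mm above the cover); which one is open changes. Two metal pole stubs, 22 mm high, near its +x corners.
- pusher: The hand pusher: loose, metal, about 220 g, upright on the mat. Origin: centre of the flat underside of its foot, z up along the tool. Foot 44 mm diameter, 10 mm thick; stem 24 mm diameter up to 60 mm; hand guard 40 mm diameter from 60 to 66 mm; round black handle 28 mm diameter from 66 to 120 mm, the total height. Grasp the handle from above.
- mat: Black rubber mat 140 x 140 mm, 3 mm thick, fixed on the table; the pusher starts on it, up to 25 mm from its centre, and goes back on it (its origin within 45 mm of the mat's centre). Origin: centre of the underside.
- stub_cap: Bystander beside the plug: a low grey cap without skirt, 50 mm diameter, 24 mm high. Origin: centre of its underside.
- slim_plug: Bystander beside the plug: a thin straight grey plug, 28 mm diameter with a 36 mm head, 51 mm high. Origin: centre of its underside.
- screwdriver: Bystander: a screwdriver lying on the table.
- grease_jar: Bystander: a closed jar, 60 mm diameter, 70 mm high.
- lead_bush: Bystander: a metal ring, 40 mm diameter, 18 mm high.
- gauge_block: Bystander: a steel block 50 x 30 x 25 mm.
There are look-alikes about, which are no part of the job. Leave any red or white look-alike of the pusher alone.

How it is judged:
By the outcome, as a careful person would: the job done as asked, in the order asked, and still so for the second after the job is handed in, with the robot touching nothing.
It also fails if it takes over 72 s, if anything falls off the work surface, if the arm or the gripper's body presses on something with over 40 N, if the wrist force passes 120 N, or if a joint passes its speed limit or range.

## Working session

There is one attempt and no reset: what is moved stays moved. The work goes in short steps, Python scripts to look and compute and a shell command to move; the robot and the scene stay as the last step left them, time stands still between calls to the robot, and variables do not carry over. Pictures are saved under pics/ and viewed, at most 10 in all, crops included, and the job is handed in when it is done.

```bash
ls; mkdir -p pics
cat > h.py <<'E'
import cv2,numpy as np
from cell import robot,optics
from scipy.spatial.transform import Rotation as R
def grab(n):
    s=robot.get_state(); d=optics.get_image(n)
    if n=='wrist':
        T=np.eye(4);T[:3,:3]=R.from_euler('xyz',s['tcp_rot']).as_matrix();T[:3,3]=s['tcp_pos'];P=T@np.array(d['mount'])
    else: P=np.array(d['pose'])
    return d['color'][:,:,::-1].copy(),np.array(d['camera_matrix']),P
def ray(K,P,u,v):
    d=P[:3,:3]@np.linalg.inv(K)@[u,v,1.]; return P[:3,3],d
def onz(K,P,u,v,z):
    o,d=ray(K,P,u,v); return o+d*(z-o[2])/d[2]
def proj(K,P,p):
    q=K@(P[:3,:3].T@(np.array(p)-P[:3,3])); return q[:2]/q[2]
E
python3 - <<'E'
from h import *
for n in('top','side'):
    c,K,P=grab(n); cv2.imwrite(f'pics/{n}0.png',c); np.savez(f'{n}0.npz',c=c,K=K,P=P); print(n,K[0,0],P.round(3).tolist())
a=cv2.imread('pics/top0.png');b=cv2.imread('pics/side0.png')
cv2.imwrite('pics/top0b.png',cv2.resize(a,(800,600)));cv2.imwrite('pics/side0b.png',cv2.resize(b,(800,600)))
print(robot.get_state())
E
```

```text
pics
top 400.00890458707886 [[-0.025, -0.993, 0.119, 0.43], [-1.0, 0.026, 0.004, -0.008], [-0.007, -0.119, -0.993, 1.025], [0.0, 0.0, 0.0, 1.0]]
side 351.5630030219714 [[0.984, -0.112, 0.136, 0.422], [-0.176, -0.678, 0.714, -0.692], [0.013, -0.726, -0.687, 0.733], [0.0, 0.0, 0.0, 1.0]]
{'time': 0.1, 'joint_pos': array([ 1.16338625e+00,  3.51162775e-01,  1.65236624e+00,  9.32995710e-06,
        1.13916743e+00, -8.45955047e-02]), 'joint_vel': array([ 0.00069965, -0.00214036, -0.00192819, -0.00141539,  0.00130207,
       -0.0014249 ]), 'tau': array([-4.70874038e-04, -4.98023236e+01, -2.85706151e+01,  6.99944654e-02,
        2.38662382e-02, -2.77570734e-05]), 'tcp_pos': array([0.17431941, 0.52129401, 0.21816367]), 'tcp_rot': array([-3.14049353e+00, -1.01703868e-04,  2.81877412e+00]), 'ft_force': array([ 0.62221556, -0.14077088, -0.07987835]), 'wrist_torque': array([ 0.0165299 , -0.02679977,  0.0174951 ]), 'grip_force': 0.0, 'grip_width': 0.09290005337700757}
```

View pics/top0b.png

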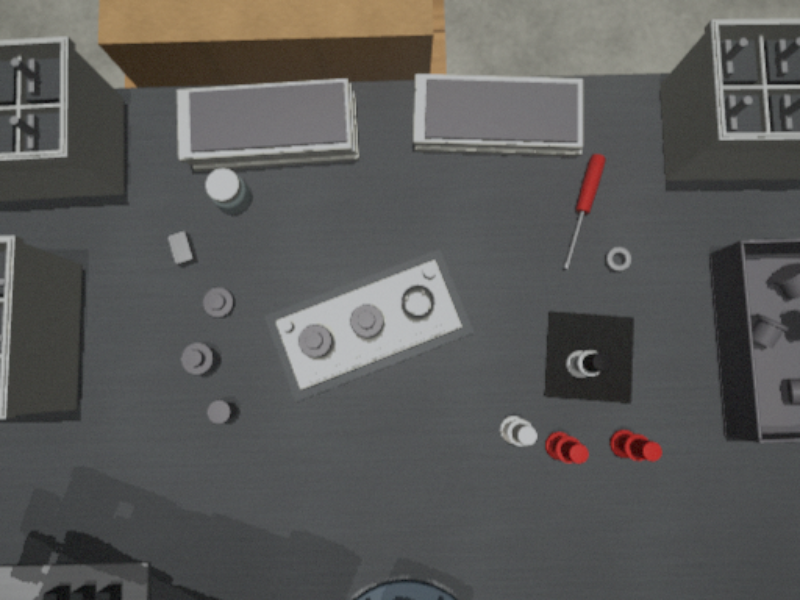

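View pics/side0b.png

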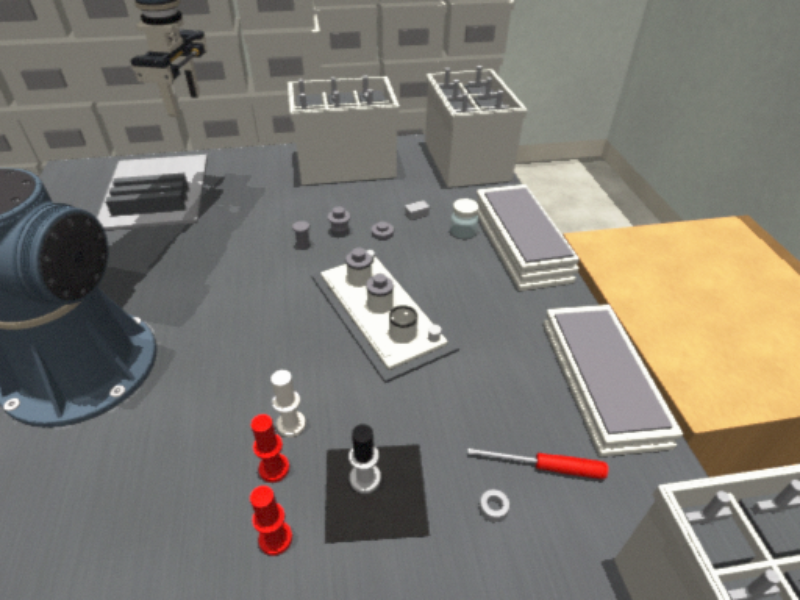

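The top view (800x600 scale) shows three grey parts at (218,302), (197,359) and (219,411), seen from the side at (382,230), (339,220) and (302,234). The middle one has a boss, a flange and a skirt, so it looks like the plug. The one at (218,302) is low (stub_cap) and the one at (219,411) is thin (slim_plug). The open neck is at top (418,302). The black-handled pusher is on the mat at (585,363). I'll confirm the plug in a crop and measure all of these.

Run:
```python
from h import *
t=np.load('top0.npz');s=np.load('side0.npz')
f=512/800
a=cv2.resize(t['c'][165:285,100:180],(400,600),interpolation=cv2.INTER_CUBIC)
b=cv2.resize(s['c'][125:165,180:260],(400,200),interpolation=cv2.INTER_CUBIC)
e=cv2.resize(s['c'][265:325,200:280],(400,300),interpolation=cv2.INTER_CUBIC)
o=np.zeros((600,800,3),np.uint8);o[:,:400]=a;o[:200,400:]=b;o[250:550,400:]=e
cv2.imwrite('pics/crop.png',o)
def T(u,v,z):return onz(t['K'],t['P'],u*f,v*f,z).round(4)
print('plug boss',T(197,357,.057),'neck rim',T(418,301,.066),'closed',T(367,319,.087),T(315,340,.087),'slim',T(219,411,.051),'cap',T(218,302,.024))
print('pusher top',T(597,363,.12),'mat',T(589,357,.003))
def S(u,v,z):return onz(s['K'],s['P'],u*f,v*f,z).round(4)
print('side: plug',S(339,211,.057),'neck',S(403,314,.066),'pusher',S(362,430,.12))
```

```text
plug boss [0.4772 0.3105 0.057 ] neck rim [ 0.5546 -0.0339  0.066 ] closed [0.5265 0.0444 0.087 ] [0.4968 0.1232 0.087 ] slim [0.3935 0.2774 0.051 ] cap [0.5668 0.2885 0.024 ]
pusher top [ 0.4508 -0.2875  0.12  ] mat [ 0.4636 -0.3113  0.003 ]
side: plug [0.4779 0.3089 0.057 ] neck [ 0.5553 -0.0332  0.066 ] pusher [ 0.4532 -0.2882  0.12  ]
```

View pics/crop.png

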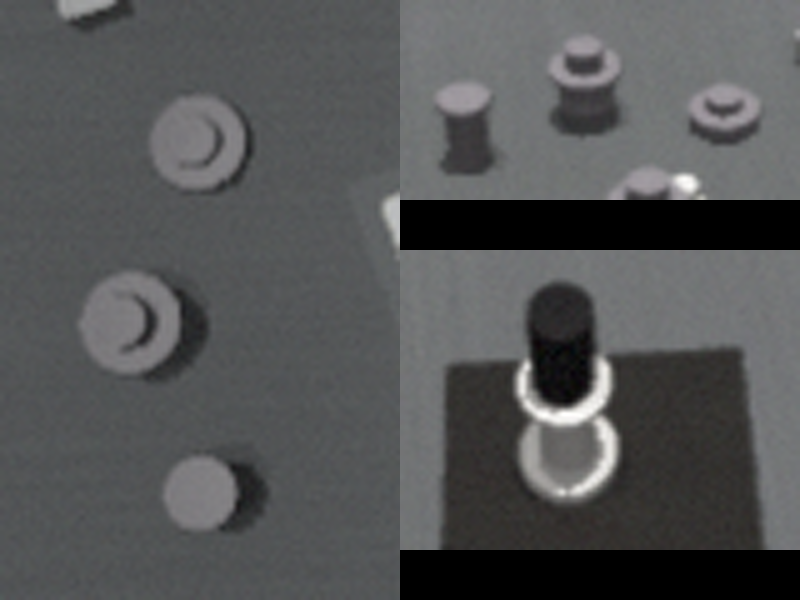

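The crop confirms it. The middle part at crop (130,322) and (585,70) has a boss, flange and grooved skirt and is the tallest. The pusher is the black-handled one on the mat. I'll move over the plug.

```bash
python3 -m inch '3 -2.1 0 0 0 0 1;3 -2.1 0 0 0 0 1;3 -2.1 0 0 0 0 1;3 -2.1 0 0 0 0 1;3 -2.1 0 0 0 0 1;3 -2.1 0 0 0 0 1;3 -2.1 0 0 0 0 1;3 -2.1 0 0 0 0 1;3 -2.1 0 0 0 0 1;3.3 -2.2 0 0 0 0 1;0 0 0 0 0 0 1;0 0 0 0 0 0 1' 20
python3 - <<'E'
from h import *
c,K,P=grab('wrist');np.savez('w1.npz',c=c,K=K,P=P)
cv2.imwrite('pics/w1.png',c);print(P.round(3).tolist(),proj(K,P,[.4775,.31,.057]),proj(K,P,robot.get_state()['tcp_pos']))
E
```

```text
time: 1.3
tcp_pos: [0.4775, 0.3101, 0.2181]
tcp_rot: [-3.141, -0.001, 2.817]
ft_force: [-0.5, 0.3, -0.2]
grip_width: 0.0928
grip_force: 0.0
[[0.319, 0.921, 0.225, 0.415], [0.948, -0.309, -0.077, 0.333], [-0.001, 0.238, -0.971, 0.384], [0.0, 0.0, 0.0, 1.0]] [252.41334355 179.55186545] [251.97610369 226.71556245]
```

View pics/w1.png

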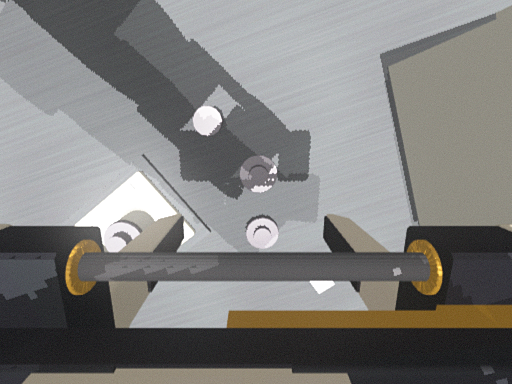

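The wrist view shows the plug at about (258,174), slim_plug at (207,120) and the cap at (262,232). I predicted the boss at (252,180), so I'll enlarge it to refine the position.

Run:
```python
from h import *
w=np.load('w1.npz');c=w['c'][144:204,220:300]
cv2.imwrite('pics/w1c.png',cv2.resize(cv2.convertScaleAbs(c,alpha=1.3),(800,600),interpolation=cv2.INTER_CUBIC))
```

```text
(no output)
```

View pics/w1c.png

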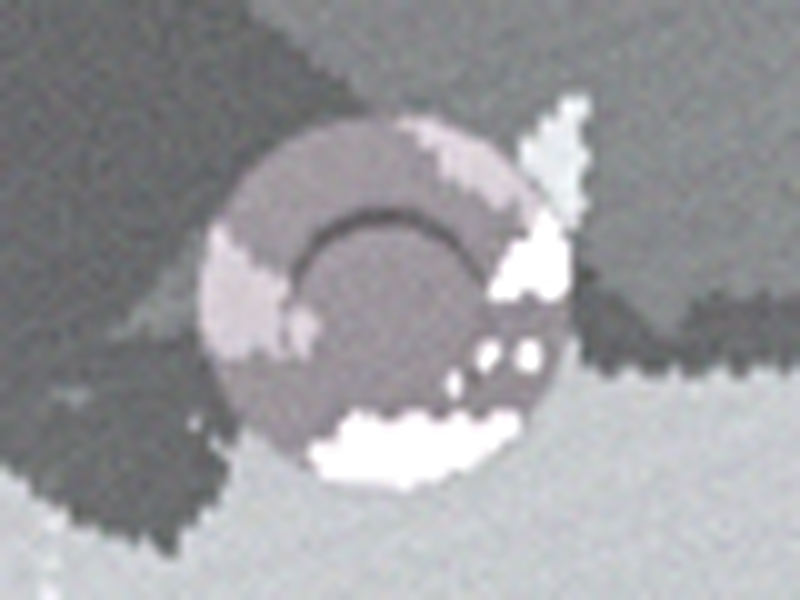

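The flange circle is centred at crop (387,300) and the boss at (390,322), i.e. full-image (258.7,174.0) and (259.0,176.2).

Run:
```python
from h import *
w=np.load('w1.npz')
print(onz(w['K'],w['P'],258.2,173.5,.041),onz(w['K'],w['P'],258.5,175.7,.057))
```

```text
[0.47531069 0.31865884 0.041     ] [0.47526922 0.31878868 0.057     ]
```

```bash
python3 -m inch '-0.1 0.4 -2 0 0 0 1;-0.1 0.4 -3 0 0 0 1;0 0.05 -3 0 0 0 1;0 0 -3 0 0 0 1;0 0 -3 0 0 0 1;0 0 -2 0 0 0 1;0 0 -1.0 0 0 0 1;0 0 -0.3 0 0 0 1;0 0 0 0 0 0 0.5;0 0 0 0 0 0 0.2;0 0 0 0 0 0 0;0 0 0 0 0 0 0' 20
python3 -m inch '0 0 0 0 0 0 0;0 0 0 0 0 0 0;0 0 0 0 0 0 0;0 0 0 0 0 0 0'
```

```text
time: 2.55
tcp_pos: [0.4757, 0.3192, 0.0463]
tcp_rot: [3.141, 0.001, 2.819]
ft_force: [0.5, 0.1, -0.9]
grip_width: 0.0657
grip_force: 0.0
time: 2.95
tcp_pos: [0.4754, 0.3191, 0.0456]
tcp_rot: [-3.142, -0.0, 2.819]
ft_force: [0.5, -0.4, 0.0]
grip_width: 0.0336
grip_force: 0.0
```

```bash
python3 -m inch '0 0 -0.15 0 0 0 0;0 0 0 0 0 0 0;0 0 0 0 0 0 0;0 0 0 0 0 0 0' 25
python3 -m inch '0 0 1 0 0 0 0;0 0 2 0 0 0 0;0 0 3 0 0 0 0;0 0 3 0 0 0 0;0 0 2 0 0 0 0;0 0 0 0 0 0 0'
```

```text
time: 3.35
tcp_pos: [0.4756, 0.3191, 0.0443]
tcp_rot: [3.141, 0.0, 2.819]
ft_force: [-0.7, 0.0, 3.9]
grip_width: 0.0252
grip_force: 24.9
time: 3.95
tcp_pos: [0.4765, 0.3198, 0.1572]
tcp_rot: [3.138, 0.003, 2.819]
ft_force: [0.7, -0.5, -1.1]
grip_width: 0.0254
grip_force: 24.9
```

```bash
python3 -m inch '0.9 -3.6 0.2 0 0 0 0;0.9 -3.6 0.2 0 0 0 0;0.9 -3.6 0.2 0 0 0 0;0.9 -3.6 0.2 0 0 0 0;0.9 -3.6 0.2 0 0 0 0;0.9 -3.6 0.2 0 0 0 0;0.9 -3.6 0.2 0 0 0 0;0.9 -3.6 0.2 0 0 0 0;0 0 0 0 0 0 0;0 0 0 0 0 0 0;0 0 0 0 0 0 0'
python3 - <<'E'
from h import *
c,K,P=grab('wrist');np.savez('w2.npz',c=c,K=K,P=P)
print(proj(K,P,[.555,-.0335,.066]))
t=np.load('top0.npz')
o=np.zeros((600,800,3),np.uint8)
o[:384,:512]=c
o[300:,500:]=cv2.resize(t['c'][173:213,247:287],(300,300),interpolation=cv2.INTER_CUBIC)
cv2.imwrite('pics/w2.png',o)
E
```

```text
time: 5.05
tcp_pos: [0.5469, 0.0319, 0.1695]
tcp_rot: [-3.141, -0.001, 2.819]
ft_force: [-0.3, 0.4, -1.1]
grip_width: 0.0254
grip_force: 24.9
[196.69922602 216.28538515]
```

View pics/w2.png

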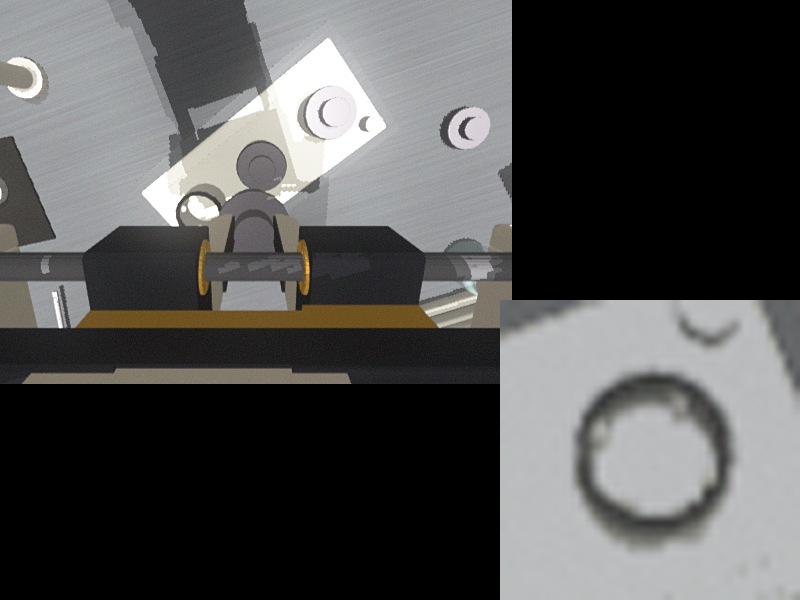

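The wrist view shows the open neck partly hidden by the gripper at (199,212), and the closed plugs at (261,166) and (330,112). The top inset puts the ring at column 267.4, row 193. I'll shift +x for a clear view of the neck.

```bash
python3 -m inch '2.5 -0.5 0 0 0 0 0;2.5 -0.5 0 0 0 0 0;1.5 0 0 0 0 0 0;0 0 0 0 0 0 0;0 0 0 0 0 0 0;0 0 0 0 0 0 0'
python3 - <<'E'
from h import *
c,K,P=grab('wrist');np.savez('w3.npz',c=c,K=K,P=P)
u,v=proj(K,P,[.554,-.0335,.067]);print(u,v)
u,v=int(u)-40,int(v)-30; print(u,v)
cv2.imwrite('pics/w3.png',cv2.resize(c[max(v,0):v+60,u:u+80],(800,600),interpolation=cv2.INTER_CUBIC))
E
```

```text
time: 5.7
tcp_pos: [0.6116, 0.0217, 0.17]
tcp_rot: [-3.141, -0.001, 2.82]
ft_force: [0.3, -0.2, -0.9]
grip_width: 0.0254
grip_force: 24.9
182.31095339112625 154.8031191714448
142 124
```

View pics/w3.png

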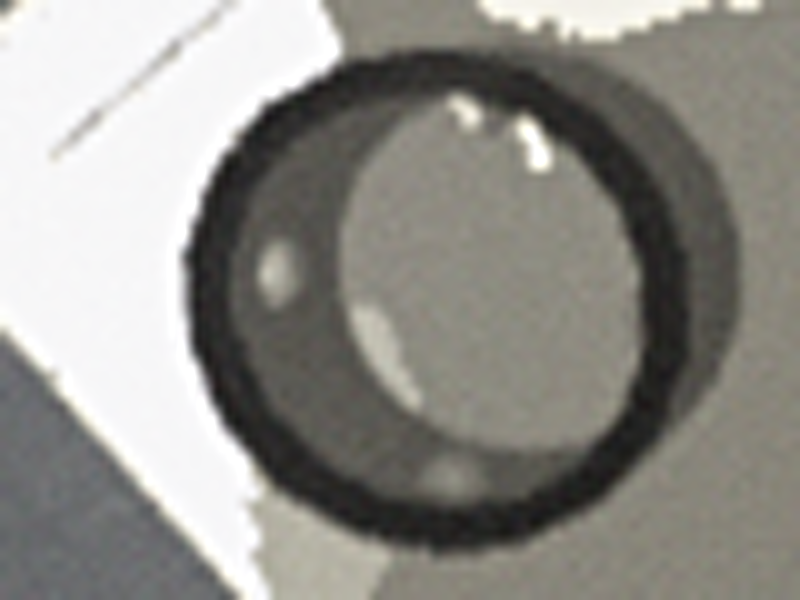

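The ring's outer edge is centred at crop (438,299), full-image (185.3,153.4).

Run:
```python
from h import *
w=np.load('w3.npz')
print(onz(w['K'],w['P'],185.3,153.4,.067),robot.get_state()['tcp_pos'])
```

```text
[ 0.55364427 -0.03010807  0.067     ] [0.61169935 0.02150608 0.17015183]
```

```bash
python3 -m inch '-2 -2 0 0 0 0 0;-2 -2 0 0 0 0 0;-1.8 -1.2 0 0 0 0 0;0 0 0 0 0 0 0;0 0 -2 0 0 0 0;0 0 -2 0 0 0 0;0 0 -1 0 0 0 0;0 0 0 0 0 0 0;0 0 0 0 0 0 0;0 0 0 0 0 0 0'
```

```text
time: 6.75
tcp_pos: [0.555, -0.0308, 0.121]
tcp_rot: [3.141, 0.001, 2.819]
ft_force: [0.5, 0.5, -0.3]
grip_width: 0.0254
grip_force: 24.9
```

```bash
python3 -m inch '-0.12 0.05 -0.5 0 0 0 0;0 0 -0.6 0 0 0 0;0 0 -0.6 0 0 0 0;0 0 0 0 0 0 0;0 0 0 0 0 0 0'
python3 -m inch '0 0 -0.5 0 0 0 0;0 0 -0.4 0 0 0 0;0 0 -0.3 0 0 0 0;0 0 0 0 0 0 0;0 0 0 0 0 0 0'
```

```text
time: 7.25
tcp_pos: [0.5532, -0.0304, 0.1029]
tcp_rot: [-3.142, -0.0, 2.819]
ft_force: [-0.0, -0.1, -0.9]
grip_width: 0.0254
grip_force: 24.9
time: 7.75
tcp_pos: [0.5532, -0.0304, 0.0911]
tcp_rot: [-3.142, -0.0, 2.819]
ft_force: [0.0, -1.0, -1.2]
grip_width: 0.0254
grip_force: 24.9
```

```bash
python3 -m inch '0 0 -0.15 0 0 0 0;0 0 -0.1 0 0 0 0;0 0 0 0 0 0 0'
python3 -m inch '0 0 0 0 0 0 0.2;0 0 0 0 0 0 0.35;0 0 0 0 0 0 0.5;0 0 0 0 0 0 0.5;0 0 0 0 0 0 0.5;0 0 0 0 0 0 0.5'
```

```text
time: 8.05
tcp_pos: [0.5533, -0.0304, 0.0886]
tcp_rot: [3.142, 0.0, 2.819]
ft_force: [0.5, -0.5, -0.5]
grip_width: 0.0249
grip_force: 24.9
time: 8.65
tcp_pos: [0.5532, -0.0304, 0.0886]
tcp_rot: [3.142, -0.0, 2.819]
ft_force: [0.0, -0.8, 0.5]
grip_width: 0.0466
grip_force: 0.0
```

```bash
python3 -m inch '0 0 1.5 0 0 0 0.6;0 0 3 0 0 0 0.8;0 0 4 0 0 0 1;-0.5 -1.5 4 0 0 0 1;-1.3 -3.3 2 0 0 0 1;-1.3 -3.3 1 0 0 0 1;-1.3 -3.3 0 0 0 0 1;-1.3 -3.3 0 0 0 0 1;-1.3 -3.3 0 0 0 0 1;-1.3 -3.4 0 0 0 0 1;-1.2 -3.5 0 0 0 0 1;0 0 0 0 0 0 1'
python3 - <<'E'
from h import *
c,K,P=grab('wrist');np.savez('w4.npz',c=c,K=K,P=P)
t,_,_=grab('top');s,Ks,Ps=grab('side')
print(robot.get_state()['tcp_pos'],proj(K,P,[.453,-.287,.123]))
o=np.zeros((600,800,3),np.uint8)
o[:384,:512]=c
o[:280,520:]=cv2.resize(t[173:213,247:287],(280,280),interpolation=cv2.INTER_CUBIC)
o[300:,500:]=cv2.resize(s[180:230,230:280],(300,300),interpolation=cv2.INTER_CUBIC)
cv2.imwrite('pics/w4.png',o)
E
```

```text
time: 9.85
tcp_pos: [0.457, -0.2825, 0.2436]
tcp_rot: [-3.141, 0.0, 2.815]
ft_force: [0.8, 0.6, -0.9]
grip_width: 0.0929
grip_force: 0.0
[ 0.45825193 -0.279026    0.24353923] [247.38062534 184.6731018 ]
```

View pics/w4.png

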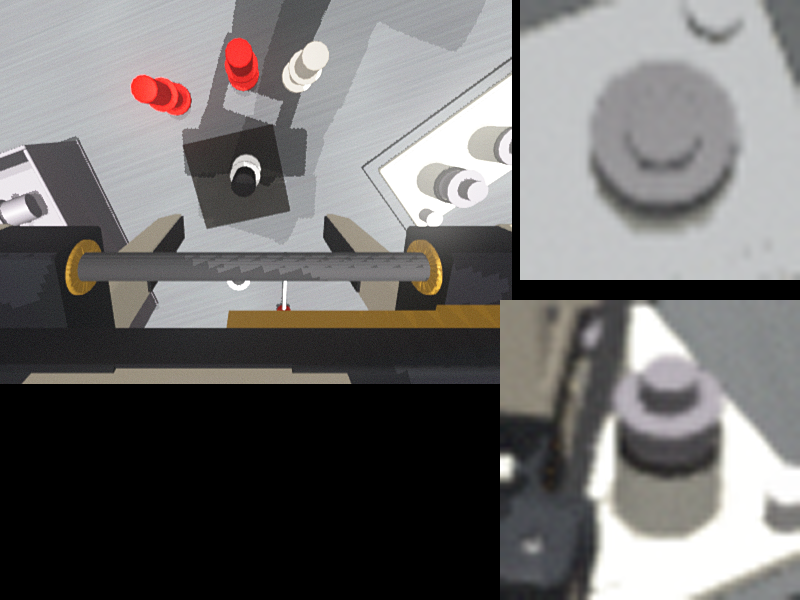

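The plug stands upright and proud in the neck, and the pusher's black top shows at about (244,182) in the wrist view. I'll refine that by threshold.

Run:
```python
from h import *
w=np.load('w4.npz');K,P=w['K'],w['P']
g=cv2.cvtColor(w['c'],cv2.COLOR_BGR2GRAY)
r=g[160:205,220:270]; 
for th in (20,28,36,44):
    m=(r<th).astype(np.uint8);n,l,st,ce=cv2.connectedComponentsWithStats(m);i=1+np.argmax(st[1:,4]) if n>1 else 0
    print(th,st[i],ce[i]+[220,160])
for p in((244,182),(244,183.5)): print(onz(K,P,*p,.123))
print(robot.get_state()['tcp_pos'])
```

```text
20 [32 12  2  1  2] [252.5 172. ]
28 [26  7  8  8 15] [249.93333333 170.4       ]
36 [ 12   7  23  18 109] [244.44036697 172.58715596]
44 [ 12   7  23  30 359] [243.61002786 182.19498607]
[ 0.44895199 -0.28954768  0.123     ]
[ 0.45055054 -0.2901035   0.123     ]
[ 0.45825193 -0.279026    0.24353923]
```

```bash
python3 -m inch '-0.4 -0.6 -2 0 0 0 1;-0.3 -0.5 -2 0 0 0 1;0 0 -3 0 0 0 1;0 0 -3 0 0 0 1;0 0 -3 0 0 0 1;0 0 -2 0 0 0 1;0 0 -1.5 0 0 0 1;0 0 0 0 0 0 0.5;0 0 0 0 0 0 0.3;0 0 0 0 0 0 0.3'
python3 -m inch '0 0 0 0 0 0 0.3;0 0 0 0 0 0 0;0 0 0 0 0 0 0;0 0 0 0 0 0 0;0 0 0 0 0 0 0;0 0 0 0 0 0 0' 50
```

```text
time: 11.0
tcp_pos: [0.4519, -0.2904, 0.0797]
tcp_rot: [-3.141, 0.001, 2.819]
ft_force: [0.6, 0.4, -0.0]
grip_width: 0.0736
grip_force: 0.0
time: 11.6
tcp_pos: [0.4512, -0.2905, 0.0786]
tcp_rot: [-3.142, -0.0, 2.819]
ft_force: [0.1, -0.9, -2.9]
grip_width: 0.0271
grip_force: 50.0
```

```bash
python3 -m inch '0 0 1 0 0 0 0;0 0 3 0 0 0 0;0 0 4 0 0 0 0;0 0 4 0 0 0 0;1.2 3 3 0 0 0 0;1.5 3.8 0 0 0 0 0;1.5 3.8 0 0 0 0 0;1.5 3.8 0 0 0 0 0;1.5 3.8 0 0 0 0 0;1.5 3.8 0 0 0 0 0;1.5 3.8 0 0 0 0 0;0 0 0 0 0 0 0'
python3 -m inch '0 0 0 0 0 0 0;0 0 -1 0 0 0 0;0 0 -2 0 0 0 0;0 0 -1 0 0 0 0;0 0 0 0 0 0 0;0 0 0 0 0 0 0;0 0 0 0 0 0 0'
```

```text
time: 12.8
tcp_pos: [0.554, -0.0286, 0.229]
tcp_rot: [3.141, -0.0, 2.823]
ft_force: [-1.2, -0.1, -2.7]
grip_width: 0.0274
grip_force: 50.0
time: 13.5
tcp_pos: [0.5536, -0.0327, 0.1894]
tcp_rot: [3.141, 0.001, 2.818]
ft_force: [0.3, -0.3, -2.3]
grip_width: 0.0274
grip_force: 50.0
```

```bash
python3 -m inch '0 0.2 -0.5 0 0 0 0;0 0 -0.5 0 0 0 0;0 0 0 0 0 0 0;0 0 0 0 0 0 0;0 0 0 0 0 0 0'
python3 -m inch '0 0 -0.1 0 0 0 0;0 0 -0.1 0 0 0 0;0 0 0 0 0 0 0;0 0 0 0 0 0 0'
```

```text
time: 14.0
tcp_pos: [0.5533, -0.0304, 0.1787]
tcp_rot: [3.142, 0.0, 2.819]
ft_force: [-0.6, 0.1, -2.4]
grip_width: 0.0277
grip_force: 50.0
time: 14.4
tcp_pos: [0.5532, -0.0304, 0.1766]
tcp_rot: [-3.142, -0.0, 2.819]
ft_force: [-0.0, -0.5, -2.9]
grip_width: 0.027
grip_force: 50.0
```

```bash
python3 -m inch '0 0 -0.1 0 0 0 0;0 0 -0.1 0 0 0 0;0 0 0 0 0 0 0;0 0 0 0 0 0 0'
```

```text
time: 14.8
tcp_pos: [0.5535, -0.0306, 0.175]
tcp_rot: [-3.142, 0.001, 2.819]
ft_force: [0.6, -1.8, 3.2]
grip_width: 0.0273
grip_force: 50.0
```

```bash
for i in 1; do :; done; python3 -m inch '0 0 -0.1 0 0 0 0;0 0 0 0 0 0 0;0 0 0 0 0 0 0'
python3 -m inch '0 0 -0.1 0 0 0 0;0 0 0 0 0 0 0;0 0 0 0 0 0 0'
python3 -m inch '0 0 -0.1 0 0 0 0;0 0 0 0 0 0 0;0 0 0 0 0 0 0'
```

```text
time: 15.1
tcp_pos: [0.5535, -0.0305, 0.174]
tcp_rot: [-3.142, 0.001, 2.819]
ft_force: [-0.8, -2.0, 5.2]
grip_width: 0.0275
grip_force: 50.0
time: 15.4
tcp_pos: [0.5536, -0.0306, 0.173]
tcp_rot: [-3.142, 0.001, 2.819]
ft_force: [-0.8, -2.4, 5.7]
grip_width: 0.0273
grip_force: 50.0
time: 15.7
tcp_pos: [0.5535, -0.0306, 0.172]
tcp_rot: [-3.142, 0.001, 2.819]
ft_force: [0.0, -2.6, 5.6]
grip_width: 0.0273
grip_force: 50.0
```

```bash
python3 -m inch '0 0 -0.1 0 0 0 0;0 0 0 0 0 0 0;0 0 0 0 0 0 0'
python3 -m inch '0 0 -0.1 0 0 0 0;0 0 0 0 0 0 0;0 0 0 0 0 0 0'
```

```text
time: 16.0
tcp_pos: [0.5535, -0.0303, 0.1708]
tcp_rot: [3.141, 0.001, 2.819]
ft_force: [1.0, -0.6, 4.6]
grip_width: 0.0273
grip_force: 50.0
time: 16.3
tcp_pos: [0.5538, -0.0304, 0.1704]
tcp_rot: [3.141, 0.002, 2.819]
ft_force: [-0.6, -0.9, 8.1]
grip_width: 0.0273
grip_force: 50.0
```

```bash
python3 -m inch '0 0 -0.1 0 0 0 0;0 0 0 0 0 0 0;0 0 0 0 0 0 0'
python3 -m inch '0 0 -0.1 0 0 0 0;0 0 0 0 0 0 0;0 0 0 0 0 0 0'
```

```text
time: 16.6
tcp_pos: [0.553, -0.0302, 0.1684]
tcp_rot: [3.142, -0.001, 2.819]
ft_force: [-0.7, -0.5, 1.1]
grip_width: 0.0272
grip_force: 50.0
time: 16.9
tcp_pos: [0.5528, -0.0302, 0.167]
tcp_rot: [-3.142, -0.001, 2.819]
ft_force: [-0.4, -0.1, -3.3]
grip_width: 0.0273
grip_force: 50.0
```

```bash
python3 -m inch '0 0 -0.1 0 0 0 0;0 0 0 0 0 0 0;0 0 0 0 0 0 0'
python3 -m inch '0 0 -0.1 0 0 0 0;0 0 0 0 0 0 0;0 0 0 0 0 0 0'
```

```text
time: 17.2
tcp_pos: [0.5532, -0.0304, 0.1665]
tcp_rot: [-3.142, -0.0, 2.819]
ft_force: [0.7, -0.6, -2.4]
grip_width: 0.0276
grip_force: 50.0
time: 17.5
tcp_pos: [0.5532, -0.0304, 0.1656]
tcp_rot: [-3.142, -0.0, 2.819]
ft_force: [-0.5, 0.3, -2.2]
grip_width: 0.0271
grip_force: 50.0
```

```bash
python3 -m inch '0 0 -0.1 0 0 0 0;0 0 0 0 0 0 0;0 0 0 0 0 0 0'
python3 -m inch '0 0 -0.05 0 0 0 0;0 0 0 0 0 0 0;0 0 0 0 0 0 0'
```

```text
time: 17.8
tcp_pos: [0.5532, -0.0304, 0.1646]
tcp_rot: [3.142, -0.0, 2.819]
ft_force: [-1.6, 0.2, -2.4]
grip_width: 0.0272
grip_force: 50.0
time: 18.1
tcp_pos: [0.5533, -0.0304, 0.1641]
tcp_rot: [3.142, 0.0, 2.819]
ft_force: [-0.2, 0.4, -2.8]
grip_width: 0.0275
grip_force: 50.0
```

```bash
python3 -m inch '0 0 -0.05 0 0 0 0;0 0 0 0 0 0 0;0 0 0 0 0 0 0'
```

```text
time: 18.4
tcp_pos: [0.5533, -0.0304, 0.1636]
tcp_rot: [3.142, 0.0, 2.819]
ft_force: [-0.3, -0.0, -1.9]
grip_width: 0.0274
grip_force: 50.0
```

```bash
python3 -m inch '0 0 -0.05 0 0 0 0;0 0 0 0 0 0 0;0 0 0 0 0 0 0'
python3 -m inch '0 0 -0.05 0 0 0 0;0 0 0 0 0 0 0;0 0 0 0 0 0 0'
```

```text
time: 18.7
tcp_pos: [0.5532, -0.0304, 0.1631]
tcp_rot: [-3.142, -0.0, 2.819]
ft_force: [-0.5, 0.3, -3.5]
grip_width: 0.0275
grip_force: 50.0
time: 19.0
tcp_pos: [0.5532, -0.0304, 0.1626]
tcp_rot: [-3.142, -0.0, 2.819]
ft_force: [0.4, -0.2, -2.5]
grip_width: 0.0271
grip_force: 50.0
```

```bash
python3 -m inch '0 0 -0.05 0 0 0 0;0 0 0 0 0 0 0;0 0 0 0 0 0 0'
```

```text
time: 19.3
tcp_pos: [0.5532, -0.0304, 0.1621]
tcp_rot: [-3.142, -0.0, 2.819]
ft_force: [-0.4, 0.6, -2.8]
grip_width: 0.0277
grip_force: 50.0
```

```bash
python3 -m inch '0 0 -0.05 0 0 0 0;0 0 0 0 0 0 0;0 0 0 0 0 0 0'
python3 -m inch '0 0 -0.05 0 0 0 0;0 0 0 0 0 0 0;0 0 0 0 0 0 0'
```

```text
time: 19.6
tcp_pos: [0.5534, -0.0304, 0.162]
tcp_rot: [3.142, 0.001, 2.819]
ft_force: [-1.4, 0.1, 2.8]
grip_width: 0.0272
grip_force: 50.0
time: 19.9
tcp_pos: [0.5535, -0.0305, 0.1619]
tcp_rot: [3.141, 0.001, 2.819]
ft_force: [-2.2, -0.7, 7.9]
grip_width: 0.0275
grip_force: 50.0
```

```bash
python3 -m inch '0 0 -0.05 0 0 0 0;0 0 0 0 0 0 0;0 0 0 0 0 0 0'
```

```text
time: 20.2
tcp_pos: [0.5537, -0.0305, 0.1619]
tcp_rot: [3.141, 0.001, 2.819]
ft_force: [-3.2, 0.4, 13.1]
grip_width: 0.0276
grip_force: 50.0
```

```bash
python3 -m inch '0 0 0 0 0 0 0;0 0 0 0 0 0 0;0 0 0 0 0 0 0;0 0 0 0 0 0 0;0 0 0 0 0 0 0;0 0 0 0 0 0 0;0 0 0 0 0 0 0'
python3 -m inch '0 0 0 0 0 0 0;0 0 0 0 0 0 0;0 0 0 0 0 0 0;0 0 0 0 0 0 0;0 0 0 0 0 0 0;0 0 0 0 0 0 0;0 0 0 0 0 0 0'
```

```text
time: 20.9
tcp_pos: [0.5537, -0.0305, 0.1619]
tcp_rot: [3.141, 0.001, 2.819]
ft_force: [-3.2, 0.4, 11.9]
grip_width: 0.0274
grip_force: 50.0
time: 21.6
tcp_pos: [0.5537, -0.0305, 0.1619]
tcp_rot: [3.141, 0.001, 2.819]
ft_force: [-4.2, 0.5, 12.0]
grip_width: 0.0276
grip_force: 50.0
```

```bash
python3 -m inch '0 0 -0.015 0 0 0 0;0 0 0 0 0 0 0;0 0 0 0 0 0 0;0 0 0 0 0 0 0;0 0 0 0 0 0 0;0 0 0 0 0 0 0'
python3 -m inch '0 0 0 0 0 0 0;0 0 0 0 0 0 0;0 0 0 0 0 0 0;0 0 0 0 0 0 0;0 0 0 0 0 0 0;0 0 0 0 0 0 0;0 0 0 0 0 0 0;0 0 0 0 0 0 0'
```

```text
time: 22.2
tcp_pos: [0.5537, -0.0305, 0.1619]
tcp_rot: [3.141, 0.002, 2.819]
ft_force: [-3.2, 1.1, 13.5]
grip_width: 0.0274
grip_force: 50.0
time: 23.0
tcp_pos: [0.5537, -0.0305, 0.1619]
tcp_rot: [3.141, 0.002, 2.819]
ft_force: [-4.2, -0.2, 13.9]
grip_width: 0.0273
grip_force: 50.0
```

```bash
python3 -m inch '0 0 0.3 0 0 0 0;0 0 2 0 0 0 0;0 0 3 0 0 0 0;-0.7 -2 1.5 0 0 0 0;-1.3 -3.5 0 0 0 0 0;-1.3 -3.6 0 0 0 0 0;-1.3 -3.6 0 0 0 0 0;-1.3 -3.6 0 0 0 0 0;-1.3 -3.6 0 0 0 0 0;-1.3 -3.6 0 0 0 0 0;-1.1 -3.2 0 0 0 0 0;0 0 0 0 0 0 0'
python3 -m inch '0 0 -2 0 0 0 0;0 0 -3 0 0 0 0;0 0 -3 0 0 0 0;0 0 -3 0 0 0 0;0 0 -2 0 0 0 0;0 0 -0.8 0 0 0 0;0 0 0 0 0 0 0;0 0 0 0 0 0 0;0 0 0 0 0 0 0'
python3 - <<'E'
from h import *
t,_,_=grab('top');s,Ks,Ps=grab('side')
o=np.zeros((600,800,3),np.uint8)
o[:400,:400]=cv2.resize(t[173:213,247:287],(400,400),interpolation=cv2.INTER_CUBIC)
o[:400,400:]=cv2.resize(s[160:240,200:280],(400,400),interpolation=cv2.INTER_CUBIC)
o[400:,:400]=cv2.resize(s[250:350,150:350],(400,200),interpolation=cv2.INTER_CUBIC)
cv2.imwrite('pics/f1.png',o)
E
```

```text
time: 24.2
tcp_pos: [0.4559, -0.3005, 0.228]
tcp_rot: [-3.141, -0.0, 2.815]
ft_force: [-0.4, -0.1, -2.6]
grip_width: 0.0273
grip_force: 50.0
time: 25.1
tcp_pos: [0.4579, -0.2977, 0.0916]
tcp_rot: [-3.141, 0.002, 2.819]
ft_force: [-0.3, -0.9, -2.3]
grip_width: 0.0275
grip_force: 50.0
```

View pics/f1.png

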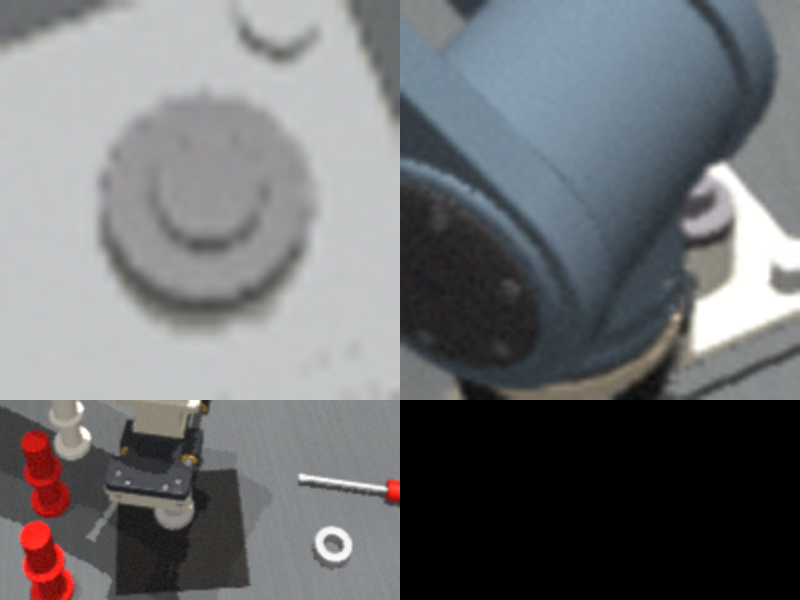

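The plug's flange is down on the seal ring, at (205,200) in the top crop, and the pusher is above the mat. I'll lower it gently.

```bash
python3 -m inch '0 0 -0.5 0 0 0 0;0 0 -0.5 0 0 0 0;0 0 -0.15 0 0 0 0;0 0 0 0 0 0 0;0 0 0 0 0 0 0'
python3 -m inch '0 0 -0.1 0 0 0 0;0 0 0 0 0 0 0;0 0 0 0 0 0 0'
```

```text
time: 25.7
tcp_pos: [0.4572, -0.2974, 0.0788]
tcp_rot: [3.142, -0.0, 2.819]
ft_force: [-0.7, 0.9, -1.8]
grip_width: 0.0273
grip_force: 50.0
time: 26.0
tcp_pos: [0.4574, -0.2975, 0.0786]
tcp_rot: [-3.141, 0.0, 2.819]
ft_force: [-2.1, 0.1, 4.9]
grip_width: 0.0274
grip_force: 50.0
```

Contact is at the same height as at pick-up, so the pusher did not slip in the grip. I'll release and retreat.

```bash
python3 -m inch '0 0 0.05 0 0 0 0;0 0 0 0 0 0 0.4;0 0 0 0 0 0 0.6;0 0 0 0 0 0 0.8;0 0 0 0 0 0 1;0 0 0 0 0 0 1;0 0 0 0 0 0 1;0 0 0 0 0 0 1;0 0 0 0 0 0 1' 20
python3 -m inch '0 0 2 0 0 0 1;0 0 3 0 0 0 1;0 0 4 0 0 0 1;0 0 4 0 0 0 1;0 0 3 0 0 0 1;-3 0 1 0 0 0 1;-4 0 0 0 0 0 1;-4 0 0 0 0 0 1;-4 0 0 0 0 0 1;0 0 0 0 0 0 1;0 0 0 0 0 0 1'
python3 - <<'E'
from h import *
t,_,_=grab('top');s,Ks,Ps=grab('side')
o=np.zeros((600,800,3),np.uint8)
o[:384,:400]=t[:,100:500];o[:384,400:]=s[:,100:500]
o[400:,:300]=cv2.resize(s[250:350,180:330],(300,200));o[400:,300:700]=cv2.resize(s[160:220,200:320],(400,200))
cv2.imwrite('pics/f2.png',o)
E
```

```text
time: 26.9
tcp_pos: [0.4572, -0.2974, 0.0785]
tcp_rot: [3.142, -0.0, 2.819]
ft_force: [-0.3, -1.0, 0.6]
grip_width: 0.0869
grip_force: 0.0
time: 28.0
tcp_pos: [0.3071, -0.2977, 0.2489]
tcp_rot: [-3.141, 0.001, 2.817]
ft_force: [0.3, -0.1, 0.1]
grip_width: 0.0929
grip_force: 0.0
```

View pics/f2.png

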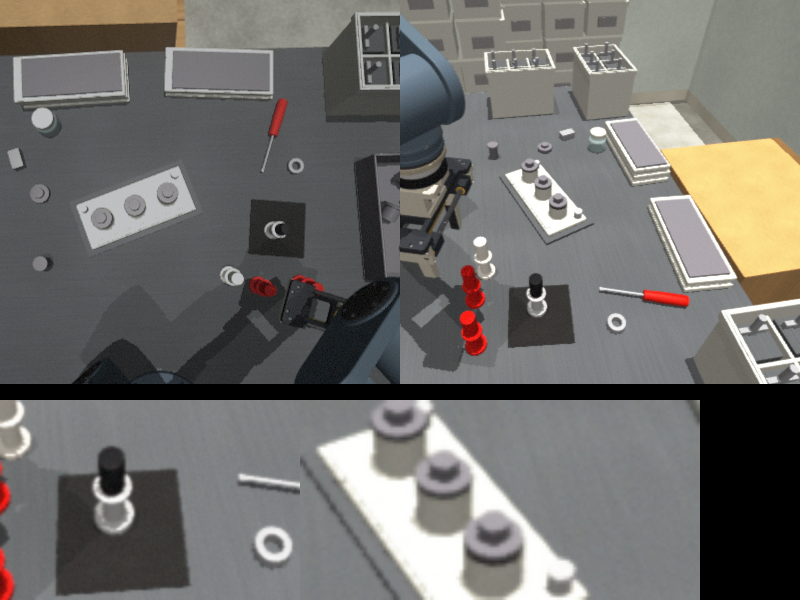

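The pusher stands upright on the mat, with its handle at (536,287) in the side view. The plug is seated level with the other two, at (558,205), and the small things are undisturbed. The gripper is clear of everything, so I'm handing in.

```bash
python3 -c "
from cell import robot;print(robot.sign_off())"
```

```text
the job is handed in; nothing more can be done
None
```

The plug is snapped home on its seal and was pressed at about 14.5–16 N for over 2 s with the pusher's foot, the pusher is back upright on its mat, and the job was handed in at about 28 s.

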